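# Close a board test fixture over its locating pin and hold it pressed

## Task

Take the yellow pressure cover by its red grip, set it square on the grey test fixture so that the blind hole in its underside drops over the fixture's steel locating pin (the cover hides the pin, so feel for it by sliding if it does not drop on at once), then press the cover down until the sprung deck with the circuit module has gone fully down. Finish while still holding the grip and keeping the deck pressed down, as for a running test; leave the note pad and the two spools round about where they are.

Things in the scene. Friction and masses are not known exactly. Their poses are not given: they have to be found in the camera images.
- cover: loose pressure cover, 0.18 to 0.33 kg, lying flat: yellow plate 120 (its x) x 90 (y) x 18 mm (z) with a red grip on top. Origin: centre of the underside, which is also the centre of the mouth of the blind hole there: 10 mm across, with straight walls, 18 mm deep. Either way round fits
- grip_top (a point): centre of the top of the cover's red upright grip, 58 mm above the cover's underside and straight above its origin. The grip is 60 mm (cover x) x 22 mm (cover y), 40 mm tall from the plate, with a foot 64 x 26 x 4 mm on the plate; take it from above across its 22 mm
- fixture: grey test fixture fixed to the bench, base plate 150 (x) x 130 (y) x 14 mm high, with a low green terminal strip on its +x edge (to 26 mm high). Origin: centre of its underside. The cover sits centred on it, its x along the fixture's x, either way round
- rim (a point): centre of the flat rim top of the sprung aluminium deck, 110 (fixture x) x 84 (y) mm, that floats over the base with a green circuit module in it. The cover's underside rests on this rim: 33 mm above the bench with the deck up, 27 mm with it fully down
- pin_tip (a point): top of the fixed upright steel locating pin, 8 mm thick with a tapered tip (4 mm across at the top), at the fixture's centre; 43 mm above the bench, 10 mm above the rim of the raised deck
- deck (a joint): how far the sprung deck is pressed down, in m: 0 up (start), 0.006 fully down at its stop. It moves straight down; about 4 N starts it moving and about 16 N (with the cover's own weight of about 2.5 N counted in) brings it to its stop. It springs up again when let go
- note_pad: white note pad lying near the right edge of the bench, 148x106x12 mm; origin under its centre; leave alone
- wick_spool: small white spool with an orange label lying flat, 42x42x11 mm; origin under its centre; leave alone
- solder_spool: green and silver solder spool standing on its flange, 58x58x36 mm; origin under its centre; leave alone
Things that resemble listed ones, but are neither listed nor needed, are in the scene too. There is more than one size of the fixture; the one meant has the size given above.

How it is judged:
By the outcome, as a careful person would: the job done as asked, in the order asked, and still so for the second after the job is handed in, while the arm keeps its last pose, push and grip.
It also fails if it takes over 48 s, if anything falls off the work surface, if the arm or the gripper's body presses on something with over 40 N, if the wrist force passes 120 N, or if a joint passes its speed limit or range.

## Robot

A 6-joint arm with a two-finger parallel gripper is mounted at the origin on a cart in front of the work surface, level with it; the furniture and walls round the work are solid. World frame = base frame: x ahead of the robot, y to its left, z up, the work surface at z = 0. Lengths are in m, angles in rad, forces in N, time in s.
With the tool pointing down it reaches from about 0.225 to 0.725 m from the base axis. Payload 3.1 kg.
Tool frame: the origin (TCP) lies on the centre line of the jaws, within the pads' length; the fingertips stand 22 mm ahead of it and the grasp point (between the pads) lies 3 mm ahead of it (ctrl.finger_overhang is the distance from the TCP to the fingertips, in m); z points along the fingers, y is the line along which they close (so a half turn about z gives the same grasp; the last joint's range is limited). The gripper opens to 85 mm and grips with 20 to 120 N. Pads are 22 mm wide; open, the fingers measure 114 mm over their backs; the gripper's body (76 mm by 85 mm) begins 54 mm behind the grasp point. The pads swing forward as they close: fully open they stand 13 mm farther back than shut.
Start: joints at [-1.3, 0.048, 0.099, 1.622, 0, 1.443], TCP at [0.204, -0.484, 0.253] pointing down, gripper open.
Joint ranges: [-2.91, 2.91], [-0.99, 1.94], [-1.21, 1.42], [-2.12, 2.29], [-1.49, 1.47], [-3.14, 3.14]. Speed limits (rad/s): [2.79, 2.79, 3.14, 3.14, 3.14, 3.14].

## Interface

Orientations are given as a rotation vector (axis times angle).
In Python, from rig import ctrl, eyes, job gives the robot as it stands.
- The arm moves only by the tool step_arm, never from a script. Its argument "deltas" is one flat list of numbers, 7 for each row, row after row: the turn, a rotation vector about the world's x, y, z in degrees, then the shift along the world's x, y, z in mm, then the finger opening in mm, from 0 to 85.4. In form: [rx, ry, rz, tx, ty, tz, fingers, rx, ry, rz, tx, ty, tz, fingers, ...]. A call has 1 to 10 rows; each row is the pose to reach, as a shift and turn from the pose commanded when the call began; what a row does not reach only later rows make up. A row lasts 1/8 s, in which the tool goes at most 62.5 mm and 10.7 degrees, less where a joint would pass 70% of its speed; a pose out of reach is approached as far as the arm can. A call with a gripper value outside its range is refused whole. The fingers move at their own pace and stop on an object; "force" is the grip in N (left out, the last holds). Time passes only in rows, so rows that repeat a pose let the fingers close. It gives the time, the measured TCP pose, the force, the opening and the grip force at its end, in the units of the state.
- ctrl.sense(): the state, without advancing time (a new reading comes with each control period).
- eyes.camera(name): name is "scene" or "top"; returns (picture, depth): 400x640x3 uint8, blue, green, red; 400x640 float32, m along the optical axis (not along the pixel's ray), 0 where there is no reading.
- eyes.camera_info(name): a dict with "fov_y" (degrees; the focal length in pixels is half the picture's height over the tangent of half this angle, whatever the lens; pixels are square), "cx", "cy" (the principal point, pixels), "dist" ([k1, k2, p1, p2, k3] as OpenCV has them; the pictures are not rectified), "xyz" and "orientation" of the camera in the world. Camera axes: x right, y down, z forward; pixel columns grow to the right and rows downward; lengths in m; the calibration is good to about 2 mm. A picture is of the moment at which its call begins. camera_info takes no time and is no camera call.
- job.finish_job(): hands the job in; it is judged then, once.
The state is a dict: "clock": time; "qpos": joint angles; "joint_vel": joint speeds; "tau": joint torques, N m; "tool_pos": TCP position; "orientation": TCP orientation; "ft_force": force on the tool from outside, world axes, zero at the start; "torque": the same for the moment, N m; "opening": finger opening in m; "grip_force": force on a finger pad.
Only numpy, scipy, OpenCV 4.12 (cv2) and the standard library are available. Lean on these libraries where they do the work, as an engineer would, in place of code of your own. Each camera call takes 0.05 s, during which the arm holds its last target. There are 200 camera calls.

## Working session

There is one attempt and no reset: what is moved stays moved. The work goes in short steps, Python scripts to look and compute and a tool call to move; the robot and the scene stay as the last step left them, time stands still between calls to the robot, and variables do not carry over. Pictures are saved under pics/ and viewed, at most 10 in all, crops included, and the job is handed in when it is done.

Besides the shell and the picture viewer there is one more tool, called after "Request:" as a command line: name --argument value ..., lists and objects as JSON in quotes. step_arm: Moves the arm, as the interface text tells. Its arguments: {"type":"object","properties":{"deltas":{"type":"array"},"force":{"type":"number"}},"required":["deltas"]}

```bash
mkdir -p pics; cat > h.py <<'E'
import numpy as np, cv2
from rig import ctrl, eyes, job
from scipy.spatial.transform import Rotation as R
def snap(name):
    im,d=eyes.camera(name); return im,d
def cam(name):
    i=eyes.camera_info(name); f=200/np.tan(np.radians(i['fov_y'])/2)
    K=np.array([[f,0,i['cx']],[0,f,i['cy']],[0,0,1]])
    o=np.array(i['orientation']); return K,np.array(i['dist'],float),np.array(i['xyz']),R.from_rotvec(o).as_matrix()
def rays(name,px):
    K,D,t,M=cam(name)
    p=cv2.undistortPoints(np.array(px,float).reshape(-1,1,2),K,D).reshape(-1,2)
    return t,np.c_[p,np.ones(len(p))]@M.T
def at_z(name,px,z):
    t,r=rays(name,px); return t+r*((z-t[2])/r[:,2])[:,None]
def cloud(name,d):
    v,u=np.mgrid[0:400,0:640]
    t,r=rays(name,np.c_[u.ravel(),v.ravel()])
    return (t+r*d.ravel()[:,None]).reshape(400,640,3)
E
python3 - <<'E'
from h import *
print(ctrl.sense()); 
for n in('top','scene'):
    im,d=snap(n); cv2.imwrite(f'pics/{n}0.png',im); np.save(n+'0.npy',d); print(eyes.camera_info(n))
E
```

```text
{'clock': 0.0, 'qpos': array([-1.29977476e+00,  4.87397109e-02,  9.75806883e-02,  1.62201024e+00,
       -9.80006331e-06,  1.44296613e+00]), 'joint_vel': array([-6.82349639e-05, -3.85955449e-04,  3.83041226e-04, -2.33291239e-03,
        5.12335924e-04, -8.42594239e-04]), 'tau': array([ 1.66593668e-04, -3.38786674e+01,  3.20011783e+01,  2.02283141e-02,
       -7.74211389e-05, -3.91001706e-06]), 'tool_pos': array([ 0.20370675, -0.48325081,  0.25211426]), 'orientation': array([-3.07700851e+00, -6.21901566e-01,  2.81779981e-04]), 'ft_force': array([-0.33105129,  0.15202026, -0.21373769]), 'torque': array([-0.00521978,  0.06548772, -0.03226222]), 'grip_force': 0.0, 'opening': 0.0856759827062045}
{'fov_y': 42.88785682915034, 'cx': 313.3860339042395, 'cy': 201.77741288910082, 'dist': array([-0.04794801,  0.        ,  0.        ,  0.        ,  0.        ]), 'xyz': array([ 0.31759652, -0.08908996,  1.50149913]), 'orientation': array([-2.13631717,  2.07496787, -0.22033805])}
{'fov_y': 55.12392542602845, 'cx': 320.79828676238833, 'cy': 195.91659142210023, 'dist': array([-0.03639219,  0.        ,  0.        ,  0.        ,  0.        ]), 'xyz': array([0.13256135, 0.91247466, 0.53774991]), 'orientation': array([-0.50796859,  2.3591871 , -1.56762684])}
```

View pics/top0.png

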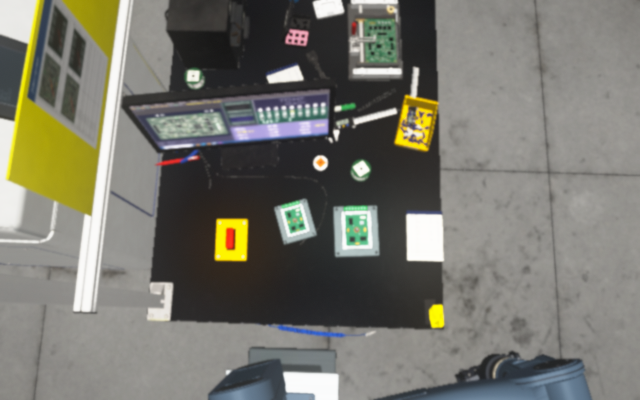

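View pics/scene0.png

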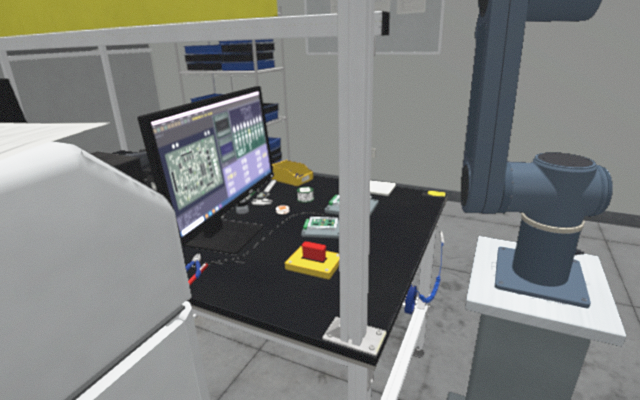

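The top view shows the cover at about (231,240), two fixtures at (296,221) and (357,231), and the pad at (425,237). Next I enlarge the crops.

```bash
python3 - <<'E'
from h import *
im=cv2.imread('pics/top0.png'); 
a=cv2.resize(im[190:275,205:390],None,fx=4.3,fy=4.3,interpolation=cv2.INTER_CUBIC); cv2.imwrite('pics/c1.png',a)
P=cloud('top',np.load('top0.npy'))
for n,(r,c) in dict(cov=(260,220),grip=(238,230),fixB=(252,345),fixBc=(231,357),rimB=(244,357),bench=(290,300),pad=(240,425),fixS=(221,296)).items(): print(n,P[r,c].round(4))
for n,q in dict(B=[(334,206),(379,206),(380,256),(335,257)],S=[(275,205),(307,199),(317,235),(285,243)]).items():
    w=at_z('top',q,.014); print(n,w.round(4),np.linalg.norm(np.diff(w,axis=0),axis=1))
E
```

```text
cov [ 0.4604  0.1952 -0.0022]
grip [0.5182 0.159  0.0597]
fixB [ 0.4935 -0.1729  0.0114]
fixBc [ 0.5524 -0.2052  0.0387]
rimB [ 0.5162 -0.2067  0.0256]
bench [ 0.3802 -0.0443 -0.0041]
pad [ 0.5368 -0.4104  0.003 ]
fixS [ 0.5788 -0.0265  0.0271]
B [[ 0.6298 -0.1377  0.014 ]
 [ 0.6337 -0.272   0.014 ]
 [ 0.4843 -0.2753  0.014 ]
 [ 0.4777 -0.1438  0.014 ]] [0.13438436 0.1494056  0.13170594]
S [[ 0.6278  0.0385  0.014 ]
 [ 0.6489 -0.0564  0.014 ]
 [ 0.5411 -0.0894  0.014 ]
 [ 0.5146  0.004   0.014 ]] [0.09727946 0.11276817 0.09704425]
```

View pics/c1.png

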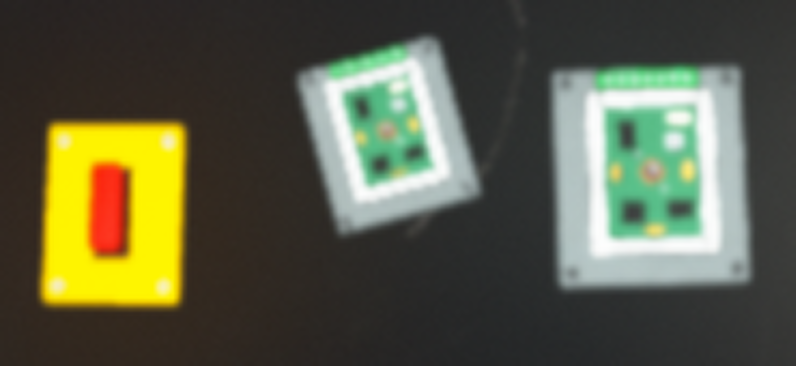

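The right-hand fixture (about 150 x 134 mm) is the one meant, with its strip at +x (up in the picture). Next I refine the cover, fixture and pin positions.

```bash
python3 - <<'E'
from h import *
im=cv2.imread('pics/top0.png')
cr=lambda q:(np.array(q)+.5)/4.3-.5+[205,190]
def rect(w):
    (c,s,a)=cv2.minAreaRect((w[:,:2]*1000).astype(np.float32)); return np.round(c,1),np.round(s,1),round(a,2)
q=dict(cov=([(49,123),(186,123),(181,304),(42,304)],.018),grip=([(91,163),(124,163),(121,252),(89,250)],.058),fix=([(553,70),(740,67),(750,282),(560,288)],.014),rim=([(588,91),(713,91),(721,252),(589,255)],.033),pin=([(652,172)],.043))
for n,(p,z) in q.items():
    w=at_z('top',cr(p),z); 
    print(n,'mean',(w.mean(0)*1000).round(1))
    if len(p)>1: 
        e=np.diff(w[[0,1,2,3,0]],axis=0)[:,:2]; print('  len',(1000*np.linalg.norm(e,axis=1)).round(1),'ang',np.degrees(np.arctan2(e[:,1],e[:,0])).round(1))
hsv=cv2.cvtColor(im,cv2.COLOR_BGR2HSV).astype(int)
H,S,V=hsv[...,0],hsv[...,1],hsv[...,2]
roi=np.zeros((400,640),bool); roi[205:275,205:260]=1
for n,m,z in(('yel',(S>120)&(V>110)&roi,.018),('red',((H<9)|(H>170))&(S>150)&(V>110)&roi,.058)):
    c=max(cv2.findContours(m.astype(np.uint8),0,1)[0],key=cv2.contourArea).reshape(-1,2)
    print(n,rect(at_z('top',c,z)))
E
```

```text
cov mean [520.9 162.4  18. ]
  len [ 94.8 124.7  94.5 124.8] ang [ -88.3 -178.4   91.8    1.8]
grip mean [519.2 161.3  58. ]
  len [22.1 59.7 21.4 58.4] ang [ -88.3 -178.4   88.2    2.4]
fix mean [ 557.9 -204.1   14. ]
  len [129.9 149.5 129.4 151.4] ang [ -87.4 -177.2   93.4    3. ]
rim mean [ 557.6 -203.9   33. ]
  len [ 85.5 110.6  89.  112.6] ang [ -88.4 -176.9   92.9    1.4]
pin mean [ 555.7 -202.6   43. ]
yel (array([520.3, 162.8]), array([127.6,  97.5]), 1.38)
red (array([517.1, 159.2]), array([55.2, 17.3]), 3.56)
```

```bash
python3 - <<'E'
from h import *
P=np.concatenate([cloud(n,np.load(n+'0.npy')).reshape(-1,3)[(np.load(n+'0.npy')>0.1).ravel()] for n in('top','scene')])
for y0 in np.arange(-.5,.5,.1):
    s=P[(P[:,1]>=y0)&(P[:,1]<y0+.1)&(P[:,2]>.1)&(P[:,2]<.7)&(P[:,0]>.25)&(P[:,0]<1)]
    print(round(y0,1),len(s),s[:,0].min().round(3) if len(s) else '', s[s[:,0]<.8].round(2)[:3].tolist())
s=P[(P[:,1]>.2)&(P[:,1]<.6)&(P[:,2]>.1)&(P[:,2]<.9)&(P[:,0]>-.1)&(P[:,0]<.65)]
print(len(s), np.percentile(s,[0,1,50,99],axis=0).round(2))
E
```

```text
-0.5 74 0.25 [[0.25, -0.49, 0.63], [0.25, -0.49, 0.64], [0.25, -0.49, 0.64]]
-0.4 0  []
-0.3 0  []
-0.2 984 0.807 []
-0.1 3919 0.796 [[0.8, -0.0, 0.13], [0.8, -0.01, 0.13], [0.8, -0.01, 0.13]]
-0.0 4343 0.782 [[0.8, 0.1, 0.25], [0.8, 0.09, 0.25], [0.8, 0.1, 0.23]]
0.1 4893 0.769 [[0.8, 0.2, 0.41], [0.8, 0.2, 0.41], [0.8, 0.19, 0.41]]
0.2 5760 0.757 [[0.8, 0.3, 0.4], [0.8, 0.3, 0.41], [0.8, 0.29, 0.41]]
0.3 40513 0.301 [[0.8, 0.34, 0.7], [0.8, 0.33, 0.7], [0.8, 0.33, 0.7]]
0.4 0  []
31193 [[0.3  0.31 0.1 ]
 [0.31 0.32 0.12]
 [0.43 0.35 0.57]
 [0.65 0.6  0.84]]
```

Request:
step_arm --deltas '[0,0,-3,20,45,0,85,0,0,-6,45,100,0,85,0,0,-9,70,155,0,85,0,0,-12,95,205,0,85,0,0,-14,120,255,0,85,0,0,-16,145,305,0,85,0,0,-18,170,355,0,85,0,0,-19,195,405,0,85,0,0,-20,220,455,0,85,0,0,-21.2,245,505,0,85]'

```text
clock: 1.35
tool_pos: [0.4492, 0.023, 0.2529]
orientation: [3.141, 0.045, -0.0]
ft_force: [1.0, -0.6, 0.3]
opening: 0.0853
grip_force: 0.0
```

Request:
step_arm --deltas '[0,0,0,24,46,-30,85,0,0,0,48,95,-70,85,0,0,0,70,138,-100,85,0,0,0,70,138,-150,85,0,0,0,70,138,-190,85,0,0,0,70,138,-203,85,0,0,0,70,138,-203,85]'

```text
clock: 2.22
tool_pos: [0.528, 0.123, 0.0647]
orientation: [-3.1, -0.136, -0.021]
ft_force: [-15.4, -5.3, 50.3]
opening: 0.0849
grip_force: 25.2
```

```bash
python3 - <<'E'
from h import *
s=ctrl.sense(); print(s['tool_pos'],s['ft_force'],s['qpos'])
im,_=snap('scene'); cv2.imwrite('pics/s1.png',cv2.resize(im[180:310,240:400],None,fx=4,fy=4,interpolation=cv2.INTER_CUBIC))
E
```

```text
[0.52801927 0.12297327 0.06473963] [-15.40357834  -5.33137362  50.27530846] [ 0.08436124  0.11691712 -0.20557612  1.23327486  0.03800573  3.13838309]
```

View pics/s1.png

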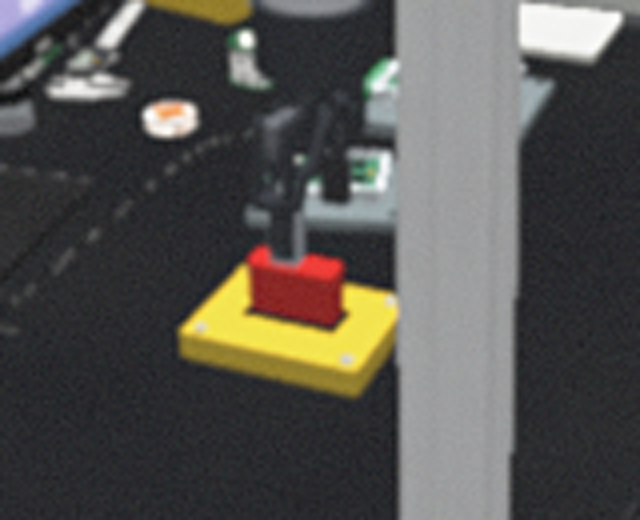

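Joint 6 reached its limit on the way, so the tool lagged and a finger is standing on the grip's top. I lift off and turn the tool half a turn.

Request:
step_arm --deltas '[0,0,0,0,0,20,85,0,0,0,0,0,60,85,0,0,0,0,0,100,85,0,0,0,0,0,100,85]'

```text
clock: 2.78
tool_pos: [0.5246, 0.121, 0.1544]
orientation: [-3.107, -0.133, -0.008]
ft_force: [0.3, 0.7, 0.5]
opening: 0.0851
grip_force: 0.0
```

```bash
python3 - <<'E'
from h import *
s=ctrl.sense(); print(s['tool_pos'],s['ft_force'],s['qpos']); print(R.from_rotvec(s['orientation']).as_matrix().round(3))
E
```

```text
[0.52463194 0.12096817 0.15440531] [0.32868474 0.72507475 0.46349273] [ 0.08456764  0.0729366  -0.07141186  1.41965346  0.03178798  3.14059223]
[[ 0.996  0.086  0.004]
 [ 0.085 -0.996  0.032]
 [ 0.007 -0.032 -0.999]]
```

Request:
step_arm --deltas '[0,0,10,0,0,0,85,0,0,20,0,0,0,85,0,0,30,0,0,0,85,0,0,40,0,0,0,85,0,0,50,0,0,0,85,0,0,60,0,0,0,85,0,0,70,0,0,0,85,0,0,80,0,0,0,85,0,0,90,0,0,0,85,0,0,100,0,0,0,85]'

```text
clock: 4.03
tool_pos: [0.5211, 0.1206, 0.1484]
orientation: [-1.895, -2.479, 0.044]
ft_force: [0.4, -0.1, 0.6]
opening: 0.0849
grip_force: 0.0
```

```bash
cat >> h.py <<'E'
def goto(x,y,z,yaw):
    s=ctrl.sense(); M=R.from_rotvec(s['orientation'])
    T=R.from_euler('z',yaw,degrees=True)*R.from_euler('x',180,degrees=True)
    print('rot',(T*M.inv()).as_rotvec(degrees=True).round(2),'shift',(np.array([x,y,z])-s['tool_pos']*1000).round(1),'q',s['qpos'].round(3),'F',s['ft_force'].round(1))
E
python3 - <<'E'
from h import *
goto(519.5,162,110,181.7)
im,d=snap('top'); cv2.imwrite('pics/top1.png',im)
hsv=cv2.cvtColor(im,cv2.COLOR_BGR2HSV).astype(int);H,S,V=[hsv[...,i] for i in range(3)]
roi=np.zeros((400,640),bool); roi[205:275,205:260]=1
c=max(cv2.findContours(((S>120)&(V>110)&roi).astype(np.uint8),0,1)[0],key=cv2.contourArea).reshape(-1,2)
print(cv2.minAreaRect((at_z('top',c,.018)[:,:2]*1000).astype(np.float32)))
E
```

```text
rot [ 1.75 -1.27 76.46] shift [ -1.6  41.4 -38.4] q [ 0.105  0.112 -0.041  1.451 -0.006  1.41 ] F [ 0.4 -0.1  0.6]
((466.7274169921875, 134.34683227539062), (39.5595703125, 19.003093719482422), 77.81490325927734)
```

Request:
step_arm --deltas '[0.5,0,10,0,10,0,85,0.5,-0.5,20,0,20,0,85,1,-0.5,30,0,30,0,85,1,-1,40,0,41,0,85,1.5,-1,50,-1,41,0,85,1.5,-1,60,-1,41,0,85,1.8,-1.3,70,-1.5,41,0,85,1.8,-1.3,76.5,-1.5,41,0,85,1.8,-1.3,76.5,-1.5,41,0,85]'

```text
clock: 5.2
tool_pos: [0.5198, 0.1616, 0.149]
orientation: [0.034, -3.139, -0.006]
ft_force: [-0.2, -0.4, 0.6]
opening: 0.0848
grip_force: 0.0
```

```bash
python3 - <<'E'
from h import *
goto(519.5,162,110,181.7)
im,d=snap('scene'); old=cv2.imread('pics/scene0.png')
a=np.vstack([x[235:285,270:345] for x in (old,im)]); cv2.imwrite('pics/cmp.png',cv2.resize(a,None,fx=6,fy=6,interpolation=cv2.INTER_CUBIC))
m=lambda x:((cv2.cvtColor(x,cv2.COLOR_BGR2HSV)[...,1]>140)&(x[...,0]<100)&(x[...,2]>90))[235:285,280:342]
for x in(old,im):
    b=m(x); v,u=np.nonzero(b); print(b.sum(),u.mean(),v.mean(),u.min(),u.max(),v.min(),v.max())
E
```

```text
rot [-0.22 -0.12  0.47] shift [ -0.3   0.4 -39. ] q [ 0.176  0.101 -0.052  1.419  0.004  0.154] F [-0.2 -0.4  0.6]
1349 32.83172720533729 25.071905114899927 5 58 6 43
1346 32.86106983655275 25.017087667161963 5 58 6 43
```

View pics/cmp.png

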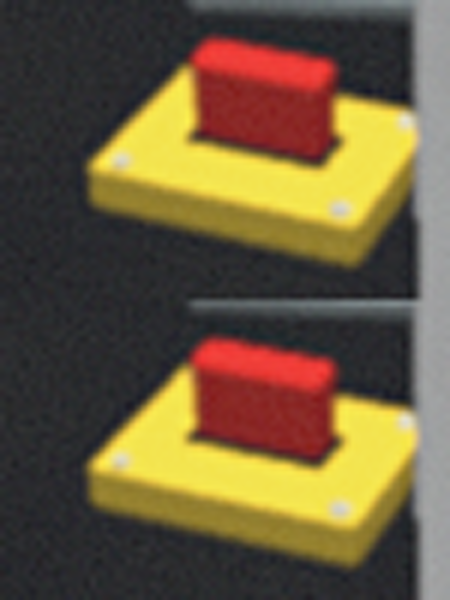

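The cover has not moved. I descend and grip.

Request:
step_arm --deltas '[-0.2,-0.1,0.5,-0.3,0.4,-40,85,-0.2,-0.1,0.5,-0.3,0.4,-80,85,-0.2,-0.1,0.5,-0.3,0.4,-100,85,-0.2,-0.1,0.5,-0.3,0.4,-100,60,-0.2,-0.1,0.5,-0.3,0.4,-100,15,-0.2,-0.1,0.5,-0.3,0.4,-100,15,-0.2,-0.1,0.5,-0.3,0.4,-100,15,-0.2,-0.1,0.5,-0.3,0.4,-100,15,-0.2,-0.1,0.5,-0.3,0.4,-100,15]' --force 80

```text
clock: 6.38
tool_pos: [0.5218, 0.1626, 0.0523]
orientation: [-0.052, 3.136, 0.003]
ft_force: [0.8, 0.6, 7.0]
opening: 0.0204
grip_force: 80.7
```

Request:
step_arm --deltas '[0,0,0,0,0,20,15,0,0,0,0,0,50,15,0,0,0,0,0,75,15,0,0,0,5,-30,75,15,0,0,0.5,10,-75,75,15,0,0,1,15,-125,75,15,0,0,1,20,-175,75,15,0,0,1,25,-225,75,15,0,0,1,30,-275,75,15,0,0,1,35,-320,75,15]'

```text
clock: 7.62
tool_pos: [0.5545, -0.1596, 0.1242]
orientation: [0.078, -3.141, -0.002]
ft_force: [0.7, 0.3, -1.7]
opening: 0.0206
grip_force: 79.7
```

Request:
step_arm --deltas '[0,0,0,0,-30,0,15,0,0,0,1,-45,0,15,0,0,0,1,-45,0,15]'

```text
clock: 8.0
tool_pos: [0.5559, -0.2031, 0.1245]
orientation: [-0.078, 3.14, 0.003]
ft_force: [0.4, 0.5, -2.6]
opening: 0.0209
grip_force: 79.6
```

```bash
python3 - <<'E'
from h import *
goto(558,-203,110,182.7); s=ctrl.sense(); print(s['tool_pos'],s['opening'],s['torque'])
for n in('top','scene'):
    im,d=snap(n); cv2.imwrite(f'pics/{n}2.png',im); np.save(n+'2.npy',d)
a=cv2.imread('pics/top2.png')[180:280,300:420]; b=cv2.imread('pics/scene2.png')[150:250,280:400]
cv2.imwrite('pics/c2.png',np.hstack([cv2.resize(x,None,fx=3.3,fy=5 and 3.3,interpolation=cv2.INTER_CUBIC) for x in(a,b)]))
E
```

```text
rot [-0.1   0.03 -0.14] shift [  2.1   0.1 -14.5] q [-0.464  0.23   0.045  1.386  0.002 -0.514] F [ 0.4  0.5 -2.6]
[ 0.55586837 -0.20307441  0.12452574] 0.02090560470434484 [-0.01999185 -0.00628245 -0.02205425]
```

View pics/c2.png

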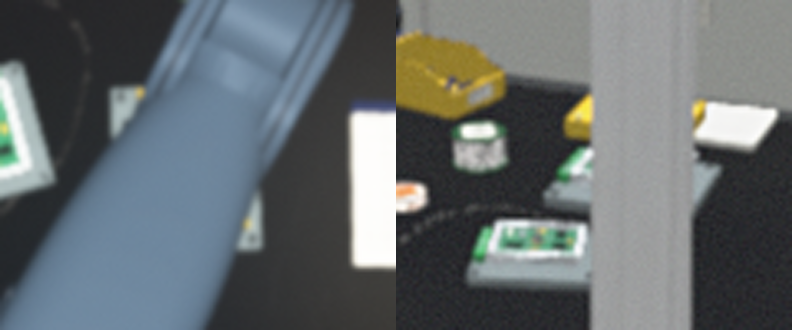

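The arm hides the cover from above, and the post hides most of it in the scene view. Positions come from the first measurement and the tool pose. I go down to just above the pin, then feel.

Request:
step_arm --deltas '[0,0,0,2.5,0,-15,15,0,0,0,2.5,0,-25,15,0,0,0,2.5,0,-28,15,0,0,0,2.5,0,-30,15,0,0,0,2.5,0,-32,15,0,0,0,2.5,0,-32,15]'

```text
clock: 8.85
tool_pos: [0.5589, -0.203, 0.0935]
orientation: [-0.079, 3.138, 0.001]
ft_force: [-0.3, -0.1, -2.5]
opening: 0.0207
grip_force: 79.6
```

Request:
step_arm --deltas '[0,0,0,0,0,-2,15,0,0,0,0,0,-4,15,0,0,0,0,0,-4,15]'

```text
clock: 9.22
tool_pos: [0.5586, -0.2028, 0.089]
orientation: [-0.08, 3.139, 0.002]
ft_force: [-0.7, 0.1, -2.1]
opening: 0.0208
grip_force: 79.6
```

Request:
step_arm --deltas '[0,0,0,0,0,-2,15,0,0,0,0,0,-4,15,0,0,0,0,0,-6,15,0,0,0,0,0,-6,15]'

```text
clock: 9.72
tool_pos: [0.5588, -0.2029, 0.0842]
orientation: [-0.08, 3.138, 0.001]
ft_force: [-2.4, -0.3, 3.9]
opening: 0.0207
grip_force: 80.5
```

Contact came at the height expected for a cover on the rim with the pin in its hole (84.2 mm at 6.4 N). A miss would have stopped at 95 mm. I press down.

Request:
step_arm --deltas '[0,0,0,-0.5,0,-2,15,0,0,0,-0.8,0,-3,15,0,0,0,-0.8,0,-4,15,0,0,0,-0.8,0,-5,15,0,0,0,-0.8,0,-5,15]'

```text
clock: 10.35
tool_pos: [0.5588, -0.203, 0.0809]
orientation: [-0.08, 3.136, -0.0]
ft_force: [-3.5, 1.7, 9.4]
opening: 0.0209
grip_force: 81.4
```

Request:
step_arm --deltas '[0,0,0,-0.3,0,-1,15,0,0,0,-0.5,0,-2,15,0,0,0,-0.5,0,-3,15,0,0,0,-0.5,0,-4,15,0,0,0,-0.5,0,-4,15,0,0,0,-0.5,0,-4,15]'

```text
clock: 11.1
tool_pos: [0.5588, -0.203, 0.0793]
orientation: [-0.08, 3.134, -0.001]
ft_force: [-6.9, 4.0, 17.1]
opening: 0.0209
grip_force: 82.5
```

```bash
python3 - <<'E'
from h import *
s=ctrl.sense(); print(s['tool_pos'],s['ft_force'],s['torque'])
for n in('top','scene'):
    im,d=snap(n); cv2.imwrite(f'pics/{n}3.png',im)
a=cv2.imread('pics/top3.png')[180:280,300:420]; b=cv2.imread('pics/scene3.png')[160:260,290:410]
cv2.imwrite('pics/c3.png',np.hstack([cv2.resize(x,None,fx=3.3,fy=3.3,interpolation=cv2.INTER_CUBIC) for x in(a,b)]))
E
```

```text
[ 0.55884182 -0.20295819  0.0792691 ] [-6.90609617  4.02992315 17.12378993] [ 0.9543873   1.45336943 -0.025115  ]
```

View pics/c3.png

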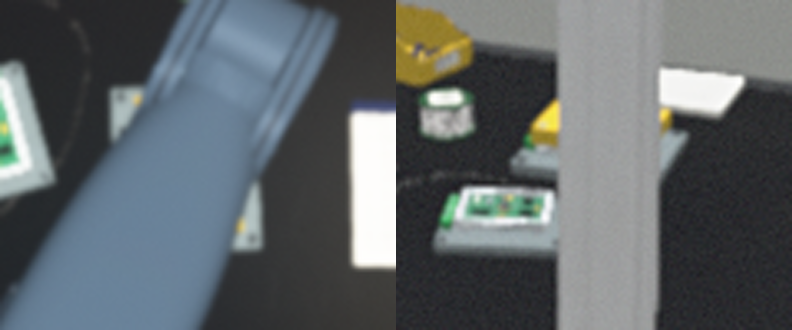

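The picture shows the cover on the fixture, with the strip and base edges visible round it and the other items in place. Height 79.3 mm matches the deck at its stop. I add a little push and ease the sideways load and tilt.

```bash
python3 - <<'E'
from h import *
goto(558.8,-203,79.3,182.7)
E
```

```text
rot [ 0.02  0.36 -0.23] shift [-0.  -0.   0.1] q [-0.462  0.252 -0.02   1.293  0.002 -0.513] F [-7.4  3.1 16.9]
```

Request:
step_arm --deltas '[0,0,0,-0.7,0.4,-1,15,0,0,0,-1.5,0.9,-2,15,0,0,0,-1.5,0.9,-2,15,0,0,0,-1.5,0.9,-2,15]'

```text
clock: 11.7
tool_pos: [0.5587, -0.2029, 0.0792]
orientation: [-0.08, 3.131, -0.004]
ft_force: [-4.7, 1.8, 22.7]
opening: 0.0208
grip_force: 83.0
```

```bash
python3 - <<'E'
from h import *
goto(558.8,-203,79.3,182.7)
print(ctrl.sense()['torque'])
E
```

```text
rot [ 0.13  0.56 -0.22] shift [ 0.1 -0.1  0.1] q [-0.462  0.248 -0.026  1.288  0.002 -0.513] F [-4.7  1.8 22.7]
[ 0.97502893  1.41965442 -0.02794927]
```

Request:
step_arm --deltas '[0.1,0.5,0,-0.3,0,0,15,0.2,0.9,0,-0.5,0,-0.5,15,0.2,0.9,0,-0.5,0,-0.5,15,0.2,0.9,0,-0.5,0,-0.5,15]'

```text
clock: 12.2
tool_pos: [0.559, -0.203, 0.0792]
orientation: [0.08, -3.137, -0.001]
ft_force: [-6.4, 3.4, 22.6]
opening: 0.0207
grip_force: 83.2
```

```bash
python3 - <<'E'
from h import *
goto(558.8,-203,79.3,182.7)
print(ctrl.sense()['torque'],ctrl.sense()['tool_pos'])
E
```

```text
rot [-0.05 -0.22 -0.23] shift [-0.2  0.   0.1] q [-4.610e-01  2.630e-01 -7.000e-03  1.304e+00 -1.000e-03 -5.120e-01] F [-6.4  3.4 22.6]
[ 0.82564757  0.77458604 -0.05720412] [ 0.55904703 -0.20300758  0.07923933]
```

The cover is level, the deck is at its stop and the push is about 22 N. I hand in.

```bash
python3 -c "
from rig import job; print(job.finish_job())"
```

```text
the job is handed in; nothing more can be done
None
```

The cover is on the fixture with the pin in its hole and the deck pressed to its stop at about 22 N, grip still held; the job is handed in, though early on joint 6 hit its limit and a fingertip pressed the grip top with about 50 N (the cover did not move).

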